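Close the welding fixture over a fitting

ROBOT

A 6-joint arm with a two-finger parallel gripper is mounted at the origin on the work surface. World frame = base frame: x ahead of the robot, y to its left, z up, the work surface at z = 0. Lengths are in mm, angles in rad, forces in N, time in s.
With the tool pointing down it reaches from about 300 to 775 mm from the base axis. Payload 14.6 kg.
Tool frame: the origin (TCP) lies at the very end of the fingers, on their centre line; the grasp point (between the pads) lies 19 mm behind it; z points along the fingers, y is the line along which they close (so a half turn about z gives the same grasp; the last joint's range is limited). The gripper opens to 94 mm and grips with 3 to 60 N. Pads are 16 mm wide; open, the fingers measure 119 mm over their backs; the gripper's body (75 mm by 177 mm) begins 78 mm behind the grasp point.
Start: joints at [1.194, 0.3, 1.521, -0, 1.321, -0.067], TCP at [167.675, 523.808, 205.446] pointing down, gripper open.
Joint ranges: [-3.03, 3.03], [-0.79, 2.21], [0.23, 2.52], [-1.04, 4.18], [0, 3.07], [-2.55, 2.55]. Speed limits (rad/s): [2.22, 2.22, 2.57, 3.14, 3.14, 3.14].

INTERFACE

Orientations are given as [roll, pitch, yaw] about the fixed x, y, z axes, in that order (R = Rz(yaw) Ry(pitch) Rx(roll)).
In Python, from cell import manip, eyes, ticket gives the robot as it stands. The module is installed in compiled form; this text tells all that it offers.
- The arm moves only by the tool arm_command, never from a script. Its argument "plan" is a list of rows, each a list of 5 numbers: the opening, from -1 (shut) to 1 (fully open), then the shift along the tool's x, y, z in m, then the turn about the tool's z in rad. In form: [[jaw, dx, dy, dz, roll], ...]. A call has 1 to 20 rows; each row shifts and turns the commanded pose from where the row before left it, along the tool's axes as they then stand; what a row does not reach is not made up. A row lasts 1/8 s, in which the tool goes at most 62.5 mm and 10.7 degrees, less where a joint would pass 70% of its speed; a pose out of reach is approached as far as the arm can. A call is refused whole if a number of a shift passes 0.0625 or a number of a turn 0.188, either way. A call with a gripper value outside its range is refused whole. The fingers move at their own pace and stop on an object; "newtons" is the grip in N (left out, the last holds). Time passes only in rows, so rows that do not move let the fingers close. It gives the time, the measured TCP pose, the force, the opening and the grip force at its end, in the units of the state.
- manip.read_state(): the state, without advancing time (a new reading comes with each control period).
- eyes.camera(name): name is "scene" or "top" or "wrist"; returns a dict with "img" (420x560x3 uint8, blue, green, red), "z_map" (420x560 float32, mm along the optical axis (not along the pixel's ray), 0 where there is no reading), "fx", "fy", "cx", "cy" (pixels), "eye" and "orientation" of the camera in the world. Camera axes: x right, y down, z forward; pixel columns grow to the right and rows downward; lengths in mm; the calibration is good to about 2 mm. A picture is of the moment at which its call begins.
- ticket.sign_off(): hands the job in; it is judged then, once.
The state is a dict: "clock": time; "joints": joint angles; "qd": joint speeds; "effort": joint torques, N m; "eef_pos": TCP position; "eef_rot": TCP orientation; "wrist_force": force on the tool from outside, world axes, zero at the start; "moment": the same for the moment, N m; "finger_gap": finger opening in mm; "finger_force": force on a finger pad.
Only numpy, scipy, OpenCV 4.12 (cv2) and the standard library are available. Lean on these libraries where they do the work, as an engineer would, in place of code of your own. Each camera call takes 0.05 s, during which the arm holds its last target. There are 200 camera calls.

TASK

Close the open welding fixture over its workpiece by pushing only, without gripping the fitting or picking it up: gently push the steel fitting with the brass stub along its channel until it is fully home against the two stop pins, then flip the hinged hold-down frame over onto it until it lies flat, without slamming it, and then push the toggle clamp's red handle fully upright to lock the frame down. Leave everything else on the bench where it is.

Things in the scene. Friction and masses are not known exactly. Their poses are not given: they have to be found in the camera images.
- fixture: Aluminium fixture plate fixed to the bench, 190 x 275 x 20 mm. Origin on the bench surface under the nest's centre; z up, x along the channel to the stop pins, y towards the frame's hinge. It spans x -105..85, y -170..105 mm. Clamp bracket at x +-18, y -147..-97, up to z 62 mm; its raised arm reaches z 110 (y -135..-90) and comes down on the frame's free end (y -58) as the handle goes upright.
- home (a point): Point on the plate's top (z = 20 mm), fixture axes, where the fitting's origin lies when fully home. Around it the channel along x: two dark rails at y = +-30.5 to +-42.5, x -57..37 mm, 8 mm high above the plate; two steel stop pins, 8 mm across and 8 mm high, end it at x 35..43, y = +-15. Its -x end is open.
- fitting: Workpiece, loose, about 0.3 kg: steel plate 70 (x) x 58 (y) x 8 mm with an upright brass tube stub in its middle, 18 mm across and 18 mm high (its top 26 mm above the plate's underside). Origin: centre of the underside, z up. It lies in the channel with 1.5 mm play a side, its x along it, 20 to 42 mm short of home; slides with 1 to 3 N.
- hinge (a point): Middle of the hold-down frame's hinge axis: parallel to the fixture's x, at y = 65, z = 35 mm; fixture axes. Hinge lugs and back stops, up to z 50 mm, stand at y 59..90.
- leaf (a joint): Angle a of the hinged steel hold-down frame: 0 closed, flat over the fitting; 1.57 upright; 1.95 back on its stops. Starts at 1.7 to 1.9. A point r mm from the hinge axis lies at y = 65 - r cos a, z = 35 + r sin a in the fixture frame. The hinge is stiff: it stays where it is left and takes 2 to 8 N at the free edge.
- leaf_edge (a point): Middle of the frame's free edge, 135 mm from the hinge axis. The frame is 110 mm wide (along x) and 8 mm thick, hinge axis at mid-thickness. A window, x +-25 mm and 40 to 90 mm from the axis, lets the stub through, so it closes only over a fitting that is home; the free bar beyond it, 90 to 135 mm, is solid. Closed, its top is 39 mm above the bench.
- clamp_handle (a joint): Angle of the toggle clamp's red handle: 0 open (as at the start), leaning 29 degrees from upright towards the fixture's -y; 0.5 upright against its stop, clamped. It stays where it is left and takes about 2 N at its end.
- pivot (a point): Middle of the clamp handle's pivot axis, parallel to the fixture's x: at x = 0, y = -130, z = 56 mm in the fixture frame; fixture axes.
- handle_tip (a point): Centre of the ball end (19 mm across) of the red handle, 94.5 mm from its pivot; at the start 45 mm to -y of the pivot and 83 mm above it. The red grip is a round bar 19 mm thick, the last 68 mm of the handle.
- jar: Small glass jar with white lid, 48 mm across, 70 mm high, bystander; origin under its centre.
- tub: Clear plastic tub, 85 x 70 x 40 mm, bystander; origin under its centre.
- flange: Steel flange with neck, 60 mm across, 32 mm high, bystander; origin under its centre.
- screwdriver: Screwdriver lying on the bench, bystander.
- brush: Brush lying on the bench, bystander.
- tweezers: Steel tweezers lying on the bench, 125 mm long, bystander.
- weld_blank: Plain steel plate like the fitting's but without a stub, 70 x 58 x 8 mm, bystander; origin under its centre.
Things that resemble listed ones, but are neither listed nor needed, are in the scene too. Leave any blue look-alike of the fitting alone.

How it is judged (in metres and radians):
On the way, in this order (a step that is already met when the one before it is completed fails the run):
1. the fitting is home against the stop pins, the frame still open (x of fitting in the frame of home above -0.003 m and value of joint leaf above 0.6 rad), for 0.2 s.
2. the hold-down frame lies flat over the fitting (value of joint leaf below 0.04 rad and value of joint clamp_handle below 0.15 rad), for 0.2 s.
3. the clamp handle is upright (value of joint clamp_handle above 0.42 rad), for 0.2 s.
At the end, for the whole second after the job is handed in: The fitting lies flat and at rest within 3 mm of the stop pins, the hold-down frame is down within 0.04 rad of flat, and the clamp handle is within 0.08 rad of upright (x of fitting in the frame of home above -0.003 m and distance between fitting and home below 0.005 m and angle between fitting's own z axis and vertical below 0.05 rad and linear speed of fitting below 0.01 m/s and value of joint leaf below 0.04 rad and value of joint clamp_handle above 0.42 rad); the robot touches nothing.
It fails at once if the fitting is lifted more than 8 mm off the plate (z of fitting in the frame of home above 0.008 m).
It fails at once if the fitting is gripped or shoved hard (over 36 N from the fingers) (contact force between the fingers and fitting above 36 N).
It fails at once if the frame or the handle is forced (over 90 N from the fingers) (contact force between the fingers and fixture above 90 N).
It fails at once if the frame is slammed (over 4 rad/s) (velocity of joint leaf below -4 rad/s or velocity of joint leaf above 4 rad/s).
It fails at once if another thing on the bench is moved more than 20 mm (distance of any of jar, tub, flange, screwdriver, brush, tweezers, weld_blank from where it was at the start of the episode above 0.02 m).
It also fails if it takes over 67 s, if anything falls off the work surface, if the arm or the gripper's body presses on something with over 40 N, if the wrist force passes 120 N, or if a joint passes its speed limit or range.

## Working session

There is one attempt and no reset: what is moved stays moved. The work goes in short steps, Python scripts to look and compute and a tool call to move; the robot and the scene stay as the last step left them, time stands still between calls to the robot, and variables do not carry over. Pictures are saved under pics/ and viewed, at most 13 in all, crops included, and the job is handed in when it is done.

Besides the shell and the picture viewer there is one more tool, called after ">>>" as name([rows], argument=value, ...), one row to a line, values as JSON. arm_command: Moves the arm, as the interface text tells. Its arguments: {"type":"object","properties":{"plan":{"type":"array"},"newtons":{"type":"number"}},"required":["plan"]}

```bash
mkdir -p pics; cat > h.py <<'E'
import numpy as np, cv2
from scipy.spatial.transform import Rotation as R
from cell import manip, eyes, ticket
def cam(n):
    c=eyes.camera(n); o=np.array(c["orientation"],float)
    c["R"]=o if o.shape==(3,3) else R.from_euler("xyz",o).as_matrix()
    c["eye"]=np.array(c["eye"],float); return c
def cloud(c):
    v,u=np.mgrid[:420,:560]; z=c["z_map"]
    p=np.stack([(u-c["cx"])/c["fx"]*z,(v-c["cy"])/c["fy"]*z,z],-1)
    return p@c["R"].T+c["eye"]
def ray(c,u,v,h):
    d=c["R"]@np.array([(u-c["cx"])/c["fx"],(v-c["cy"])/c["fy"],1]); return c["eye"]+d*(h-c["eye"][2])/d[2]
E
python3 - <<'E'
from h import *
print(manip.read_state())
for n in("scene","top"):
    c=cam(n); print(n,c["eye"],c["orientation"],c["fx"],c["cx"],c["cy"]); cv2.imwrite(f"pics/{n}0.png",c["img"]); np.savez(f"pics/{n}0.npz",**{k:c[k] for k in c})
E
```

```text
{'clock': 0.0, 'joints': array([ 1.19442756e+00,  3.00487145e-01,  1.52157375e+00, -2.62544773e-05,
        1.32070217e+00, -6.66064960e-02]), 'qd': array([-0.00093068,  0.00032809, -0.00123088,  0.00054422, -0.00156714,
        0.00190814]), 'effort': array([ 4.70326063e-05, -5.31814206e+01, -3.52729189e+01,  7.07810232e-02,
        2.44234741e-02, -1.11682455e-04]), 'eef_pos': array([167.57420643, 523.57561079, 204.88063394]), 'eef_rot': array([-3.14042314e+00, -5.25257105e-05,  2.83183687e+00]), 'wrist_force': array([ 0.83097157, -0.36863357,  0.1304311 ]), 'moment': array([-0.00751901,  0.05440196,  0.05843264]), 'finger_force': 0.0, 'finger_gap': 94.1526250082403}
scene [1128.46004015  436.82812247  594.26340818] [-2.17443736 -0.0203441   2.20487874] 410.7796777297507 279.4790243994734 212.5231439810523
top [497.22080517  28.42937381 877.52377298] [-3.04424477  0.00359233 -1.5740907 ] 413.70796832413816 279.6849112304401 207.0718400202834
```

View pics/top0.png

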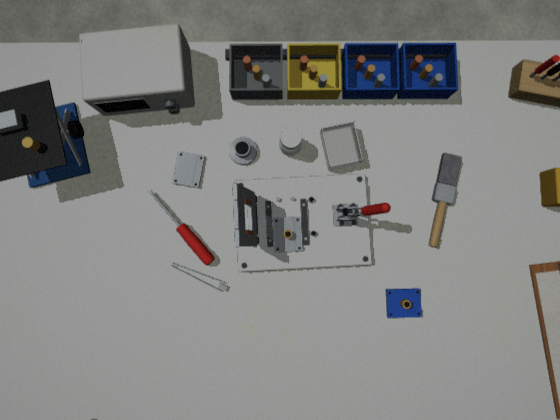

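View pics/scene0.png

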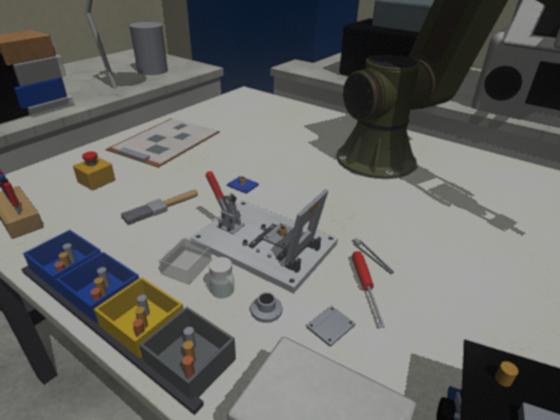

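The top view shows the fixture at px (235–370, 175–270). The hinged frame is at (247,215), the pins at (280,200) and (294,200), and the handle ball at (385,208).

Candidates for the fitting:
- steel plate with brass stub in the channel at (288,234)
- blue look-alike at (405,303)
- weld blank without stub at (190,170)
- flange at (242,150)

I choose the one in the channel at (288,234). Next I check it in a crop and measure it.

```bash
python3 - <<'E'
from h import *
c=dict(np.load("pics/top0.npz")); P=cloud(c); im=c["img"]
cv2.imwrite("pics/crop.png",cv2.resize(im[165:280,225:425],None,fx=4,fy=4,interpolation=cv2.INTER_CUBIC))
roi=np.zeros((420,560),bool); roi[165:280,228:380]=1
m=roi&(P[...,2]>14)&(P[...,2]<25)
m2=cv2.morphologyEx(m.astype(np.uint8),cv2.MORPH_OPEN,np.ones((3,3)))>0
q=P[m2][:,:2].astype(np.float32); r=cv2.minAreaRect(q); print("plate",r,m2.sum(),np.median(P[m2][:,2]))
hsv=cv2.cvtColor(im,cv2.COLOR_BGR2HSV)
red=roi.copy(); red[190:230,370:395]=1
m=red&((hsv[...,0]<6)|(hsv[...,0]>174))&(hsv[...,1]>150)&(P[...,2]>60); 
q=P[m]; print("red",len(q),q[q[:,2].argmax()],q.mean(0))
m=roi&(hsv[...,0]>10)&(hsv[...,0]<30)&(hsv[...,1]>90)&(hsv[...,2]>60); m[:,:270]=0;m[:,310:]=0
v,u=np.nonzero(m); print("brass",len(u),u.mean(),v.mean(),ray(c,u.mean(),v.mean(),46), np.median(P[m],0))
m=roi&(P[...,2]>80); m[:,300:]=0; q=P[m]; print("leaf",len(q),q.min(0),q.max(0))
ct=q.mean(0); n=np.linalg.svd(q-ct)[2][2]; print(ct,n)
for (u,v) in [(365,259),(360,180),(244,265)]: print(u,v,ray(c,u,v,20))
for (u,v) in [(280,200),(294,200)]: print("pin",ray(c,u,v,28))
E
```

```text
plate ((550.0203247070312, -14.9134521484375), (190.3197479248047, 275.1266784667969), 2.875783681869507) 8565 20.930851061683484
red 237 [497.22080517  28.42937381 877.52377298] [ 566.32359311 -142.14415161  131.87708666]
brass 40 287.325 233.85 [524.38791418  15.99557604  46.        ] [524.05808687  16.61241001  46.82131906]
leaf 938 [497.22080517  28.42937381  81.02521585] [609.26874818 113.42745235 877.52377298]
[551.68891895  97.00084912 172.56133187] [ 0.06599197 -0.99445335 -0.08189992]
365 259 [ 473.06715682 -143.81343828   20.        ]
360 180 [ 637.33385648 -137.1789819    20.        ]
244 265 [461.62232672 104.96720987  20.        ]
pin [594.87470371  30.50827633  28.        ]
pin [594.76745274   1.57860625  28.        ]
```

View pics/crop.png

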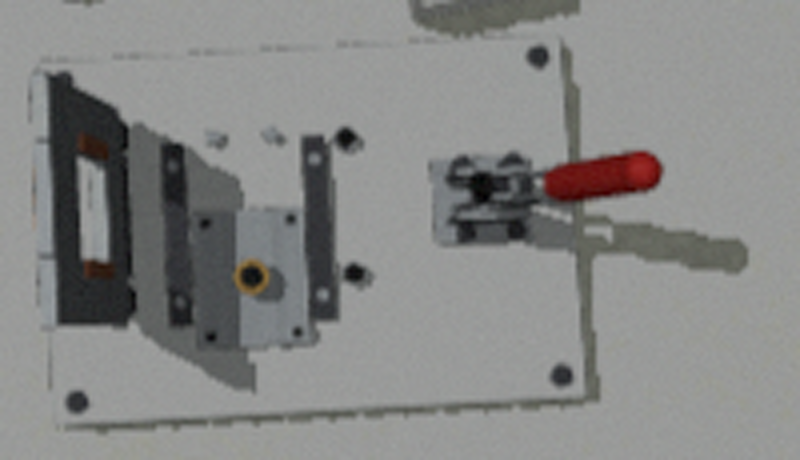

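The crop confirms the choice: a steel plate with a brass stub at crop (252,276), in the channel between the two rails, 34 mm short of the pins at (217,138) and (273,135).

Fixture origin is about (558.4, 18.0) with yaw 0.050. With tool yaw 1.621, tool x is fixture +y, tool y is fixture +x and tool z is down. I rotate first, then travel to fixture (-75, 0).

>>> arm_command([
  [-1, 0, 0, 0, 0.173],
  [-1, 0, 0, 0, 0.173],
  [-1, 0, 0, 0, 0.173],
  [-1, 0, 0, 0, 0.173],
  [-1, 0, 0, 0, 0.173],
  [-1, 0, 0, 0, 0.173],
  [-1, 0, 0, 0, 0.173],
  [-1, -0.0525, 0.029, 0, 0],
  [-1, -0.0525, 0.029, 0, 0],
  [-1, -0.0525, 0.029, 0, 0],
  [-1, -0.0525, 0.029, 0, 0],
  [-1, -0.0525, 0.029, 0, 0],
  [-1, -0.0525, 0.029, 0, 0],
  [-1, -0.0525, 0.029, 0, 0],
  [-1, -0.0525, 0.029, 0, 0],
  [-1, -0.0525, 0.029, 0, 0],
  [-1, -0.0525, 0.029, 0, 0],
  [-1, 0, 0, 0, 0],
  [-1, 0, 0, 0, 0],
])

```text
clock: 2.48
eef_pos: [483.2, 14.2, 205.1]
eef_rot: [-3.141, -0.0, 1.62]
wrist_force: [-0.1, -0.1, -0.7]
finger_gap: 0.5
finger_force: 0.0
```

```bash
cat >> h.py <<'E'
O=np.array([558.4,18.05]); Y=0.0502
A=np.array([[np.cos(Y),np.sin(Y)],[-np.sin(Y),np.cos(Y)]])
def fx(p): p=np.array(p,float); return np.r_[A@(p[:2]-O),p[2:]].round(1)
def st():
    s=manip.read_state(); print(s["clock"],"fix",fx(s["eef_pos"]),"rot",np.round(s["eef_rot"],3),"F",np.round(s["wrist_force"],1),"gap",s["finger_gap"])
E
python3 - <<'E'
from h import *
st()
c=cam("wrist"); cv2.imwrite("pics/w1.png",c["img"]); print(c["eye"],c["orientation"])
c=cam("top"); cv2.imwrite("pics/t1.png",c["img"])
E
```

```text
2.475 fix [-75.3  -0.  205.1] rot [-3.141 -0.     1.62 ] F [-0.1 -0.1 -0.7] gap 0.5192923618609051
[479.03465793  87.43263279 385.22876913] [ 2.88161416e+00 -3.39720081e-04  4.84104319e-02]
```

View pics/w1.png

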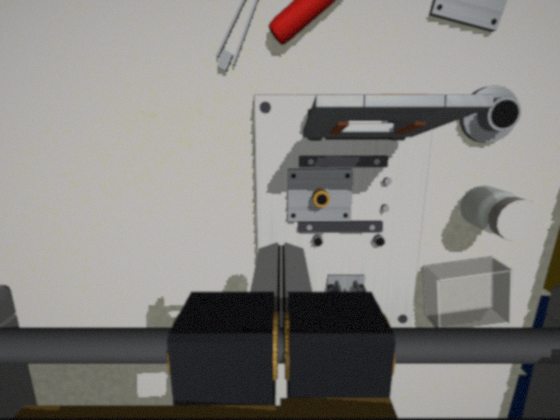

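The wrist view shows the stub at (321,199), with the rails either side of it, the pins at (385,182) and (385,209), and the frame upright at (370,115). The closed fingers are lined up with the channel. I descend to z≈35 and approach.

>>> arm_command([
  [-1, 0, -0.002, 0.05, 0],
  [-1, 0, 0, 0.05, 0],
  [-1, 0, 0, 0.045, 0],
  [-1, 0, 0, 0.02, 0],
  [-1, 0, 0, 0.005, 0],
  [-1, 0, 0, 0, 0],
  [-1, 0, 0.005, 0, 0],
  [-1, 0, 0.005, 0, 0],
  [-1, 0, 0.004, 0, 0],
  [-1, 0, 0.003, 0, 0],
  [-1, 0, 0.003, 0, 0],
  [-1, 0, 0, 0, 0],
])

```text
clock: 4.08
eef_pos: [501.6, 14.9, 35.4]
eef_rot: [-3.141, -0.0, 1.621]
wrist_force: [0.4, -0.1, -0.3]
finger_gap: 0.4
finger_force: 0.0
```

```bash
python3 -c "
from h import *
st()"
```

```text
4.075 fix [-56.9  -0.3  35.4] rot [-3.141 -0.     1.621] F [ 0.4 -0.1 -0.3] gap 0.44365201960999423
```

>>> arm_command([
  [-1, 0, 0.002, 0, 0],
  [-1, 0, 0.002, 0, 0],
  [-1, 0, 0.002, 0, 0],
  [-1, 0, 0.002, 0, 0],
  [-1, 0, 0.002, 0, 0],
  [-1, 0, 0.002, 0, 0],
  [-1, 0, 0.002, 0, 0],
  [-1, 0, 0.002, 0, 0],
  [-1, 0, 0.002, 0, 0],
  [-1, 0, 0.002, 0, 0],
  [-1, 0, 0.002, 0, 0],
  [-1, 0, 0.002, 0, 0],
  [-1, 0, 0.002, 0, 0],
  [-1, 0, 0.002, 0, 0],
  [-1, 0, 0, 0, 0],
])

```text
clock: 5.95
eef_pos: [529.7, 16.3, 35.5]
eef_rot: [3.141, 0.0, 1.621]
wrist_force: [-1.0, -0.9, -0.5]
finger_gap: 0.6
finger_force: 0.4
```

```bash
python3 - <<'E'
from h import *
st()
c=cam("wrist"); cv2.imwrite("pics/w2.png",c["img"])
E
```

```text
5.95 fix [-28.7  -0.3  35.5] rot [3.141 0.    1.621] F [-1.  -0.9 -0.5] gap 0.5728570518278707
```

View pics/w2.png

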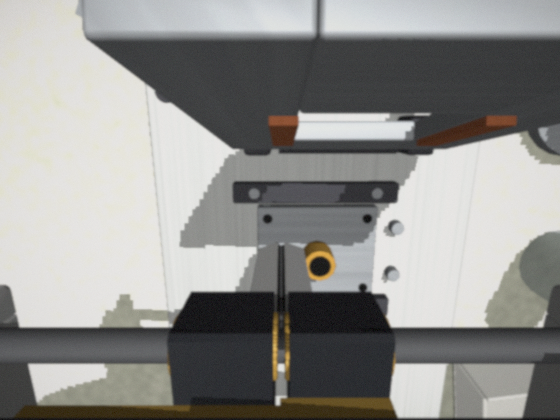

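The fitting's front edge is at column 377 and the pins' near edge at about 388, a gap of 6–7 mm. That matches the estimate, so I go on gently.

>>> arm_command([
  [-1, 0, 0.001, 0, 0],
  [-1, 0, 0.001, 0, 0],
  [-1, 0, 0.001, 0, 0],
  [-1, 0, 0.001, 0, 0],
  [-1, 0, 0.001, 0, 0],
  [-1, 0, 0.0005, 0, 0],
  [-1, 0, 0, 0, 0],
])

```text
clock: 6.88
eef_pos: [535.0, 16.5, 35.5]
eef_rot: [3.141, 0.0, 1.621]
wrist_force: [-1.6, 0.2, 0.1]
finger_gap: 0.4
finger_force: 0.8
```

>>> arm_command([
  [-1, 0, 0.0005, 0, 0],
  [-1, 0, 0, 0, 0],
])

```text
clock: 7.12
eef_pos: [535.5, 16.5, 35.4]
eef_rot: [3.142, 0.0, 1.621]
wrist_force: [-2.0, -0.1, 0.8]
finger_gap: 0.4
finger_force: 0.9
```

>>> arm_command([
  [-1, 0, 0.0005, 0, 0],
  [-1, 0, 0, 0, 0],
])

```text
clock: 7.38
eef_pos: [536.0, 16.6, 35.5]
eef_rot: [3.142, -0.0, 1.621]
wrist_force: [-2.2, -0.0, 0.4]
finger_gap: 0.8
finger_force: 0.9
```

>>> arm_command([
  [-1, 0, 0.0005, 0, 0],
  [-1, 0, 0, 0, 0],
])

```text
clock: 7.62
eef_pos: [536.5, 16.6, 35.5]
eef_rot: [3.142, 0.0, 1.621]
wrist_force: [-2.8, 0.1, -0.2]
finger_gap: 0.4
finger_force: 0.9
```

>>> arm_command([
  [-1, 0, 0.0005, 0, 0],
  [-1, 0, 0, 0, 0],
])

```text
clock: 7.88
eef_pos: [537.0, 16.6, 35.5]
eef_rot: [3.141, 0.0, 1.621]
wrist_force: [-2.3, 0.7, -0.3]
finger_gap: 0.6
finger_force: 0.9
```

>>> arm_command([
  [-1, 0, 0.0005, 0, 0],
  [-1, 0, 0, 0, 0],
])

```text
clock: 8.12
eef_pos: [537.5, 16.7, 35.4]
eef_rot: [3.142, 0.0, 1.621]
wrist_force: [-2.1, -0.2, -0.7]
finger_gap: 0.3
finger_force: 0.9
```

>>> arm_command([
  [-1, 0, 0.0005, 0, 0],
  [-1, 0, 0, 0, 0],
])

```text
clock: 8.38
eef_pos: [538.0, 16.7, 35.4]
eef_rot: [3.142, -0.0, 1.621]
wrist_force: [-2.3, 0.9, -0.0]
finger_gap: 0.4
finger_force: 0.9
```

>>> arm_command([
  [-1, 0, 0.0005, 0, 0],
  [-1, 0, 0, 0, 0],
])

```text
clock: 8.62
eef_pos: [538.5, 16.7, 35.4]
eef_rot: [-3.142, 0.0, 1.621]
wrist_force: [-2.3, 0.1, 0.6]
finger_gap: 0.4
finger_force: 1.0
```

```bash
python3 - <<'E'
from h import *
st()
c=cam("wrist"); cv2.imwrite("pics/w3.png",cv2.resize(c["img"][170:310,220:420],None,fx=4,fy=4,interpolation=cv2.INTER_CUBIC))
E
```

```text
8.625 fix [-20.   -0.3  35.4] rot [-3.142  0.     1.621] F [-2.3  0.1  0.6] gap 0.4263392632351849
```

View pics/w3.png

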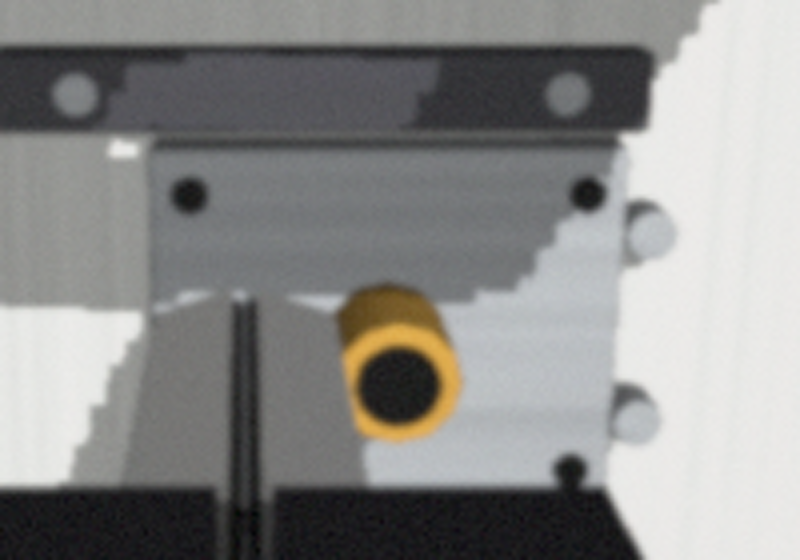

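The crop shows the fitting's front edge at about column 620 and the pins at about 627, so the gap is under 1 mm. I continue in 0.5 mm steps until the force rises.

>>> arm_command([
  [-1, 0, 0.0005, 0, 0],
  [-1, 0, 0, 0, 0],
])

```text
clock: 8.93
eef_pos: [538.7, 16.7, 35.4]
eef_rot: [-3.141, -0.0, 1.621]
wrist_force: [-4.5, -0.9, 1.2]
finger_gap: 0.6
finger_force: 2.3
```

>>> arm_command([
  [-1, 0, 0.0005, 0, 0],
  [-1, 0, 0, 0, 0],
])

```text
clock: 9.18
eef_pos: [538.9, 16.7, 35.3]
eef_rot: [-3.14, -0.0, 1.621]
wrist_force: [-6.3, -0.2, 2.5]
finger_gap: 0.6
finger_force: 3.5
```

>>> arm_command([
  [-1, 0, 0.0003, 0, 0],
  [-1, 0, 0, 0, 0],
])

```text
clock: 9.43
eef_pos: [539.0, 16.8, 35.3]
eef_rot: [-3.14, -0.0, 1.621]
wrist_force: [-8.3, -0.5, 2.8]
finger_gap: 0.7
finger_force: 4.3
```

The force rose to 8 N with almost no motion, so the fitting is home. I back off, rise above the frame, cross behind it and lower the fingers to z≈140.

>>> arm_command([
  [-1, 0, -0.002, 0, 0],
  [-1, 0, -0.004, 0, 0],
  [-1, 0, 0, -0.02, 0],
  [-1, 0, 0, -0.05, 0],
  [-1, 0, 0, -0.055, 0],
  [-1, 0, 0, -0.055, 0],
  [-1, 0.02, 0.01, 0, 0],
  [-1, 0.05, 0.015, 0, 0],
  [-1, 0.05, 0, 0, 0],
  [-1, 0.01, 0, 0, 0],
  [-1, 0, 0, 0, 0],
])

```text
clock: 10.8
eef_pos: [552.3, 147.5, 215.5]
eef_rot: [3.141, 0.0, 1.622]
wrist_force: [-0.4, -0.6, 0.1]
finger_gap: 0.6
finger_force: 0.0
```

```bash
python3 - <<'E'
from h import *
st()
c=cam("scene"); cv2.imwrite("pics/s2.png",cv2.resize(c["img"][130:330,180:380],None,fx=3,fy=3,interpolation=cv2.INTER_CUBIC))
E
```

```text
10.8 fix [  0.4 129.6 215.5] rot [3.141 0.    1.622] F [-0.4 -0.6  0.1] gap 0.6187459330743782
```

View pics/s2.png

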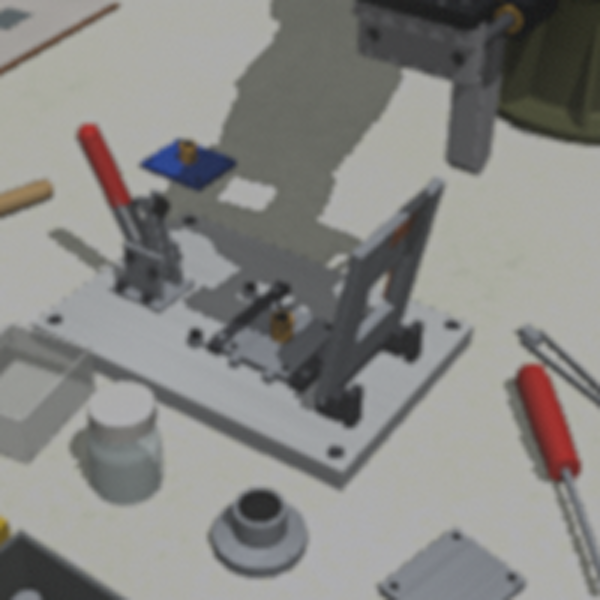

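The scene crop shows the frame still open, at crop (390,290), with the fitting home and the handle open at (100,160). The closed finger at (470,120) is behind the frame. I lower it and push toward upright.

>>> arm_command([
  [-1, 0, 0, 0.04, 0],
  [-1, 0, 0, 0.033, 0],
  [-1, 0, 0, 0, 0],
  [-1, -0.008, 0, 0, 0],
  [-1, -0.008, 0, 0, 0],
  [-1, -0.006, 0, 0, 0],
  [-1, -0.006, 0, 0, 0],
  [-1, -0.006, 0, 0, 0],
  [-1, -0.006, 0, 0, 0],
  [-1, -0.006, 0, 0, 0],
  [-1, -0.006, 0, 0, 0],
  [-1, 0, 0, 0, 0],
])

```text
clock: 12.35
eef_pos: [554.7, 95.0, 142.2]
eef_rot: [-3.141, 0.001, 1.62]
wrist_force: [0.1, -0.2, -0.0]
finger_gap: 0.4
finger_force: 0.0
```

```bash
python3 -c "
from h import *
st()"
```

```text
12.35 fix [  0.2  77.  142.2] rot [-3.141e+00  1.000e-03  1.620e+00] F [ 0.1 -0.2 -0. ] gap 0.3950545709873695
```

>>> arm_command([
  [-1, -0.006, 0, 0, 0],
  [-1, -0.006, 0, 0, 0],
  [-1, -0.006, 0, 0, 0],
])

```text
clock: 12.72
eef_pos: [555.6, 77.3, 142.1]
eef_rot: [-3.141, -0.0, 1.621]
wrist_force: [-1.1, 2.3, -2.3]
finger_gap: 0.5
finger_force: 1.5
```

```bash
python3 - <<'E'
from h import *
st()
c=cam("scene"); cv2.imwrite("pics/s3.png",cv2.resize(c["img"][130:330,180:380],None,fx=3,fy=3,interpolation=cv2.INTER_CUBIC))
E
```

```text
12.725 fix [1.000e-01 5.930e+01 1.421e+02] rot [-3.141 -0.     1.621] F [-1.1  2.3 -2.3] gap 0.45440486081211034
```

View pics/s3.png

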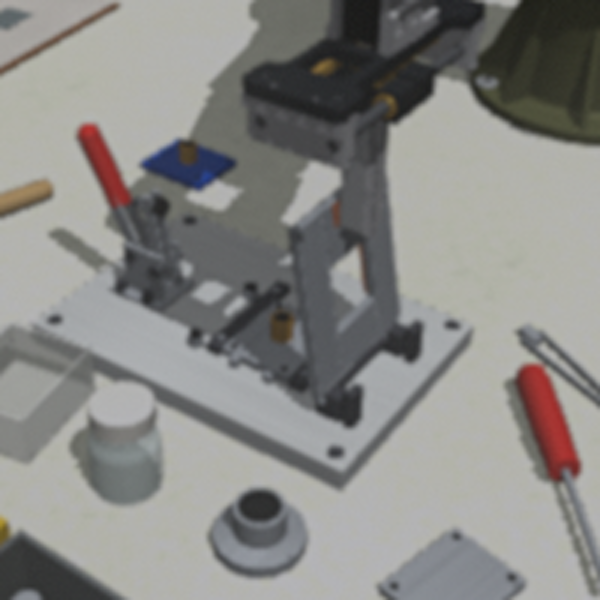

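The frame has moved past upright and its top edge is at crop (320,215). The finger behind it is in contact at (360,210). I follow the arc.

>>> arm_command([
  [-1, -0.007, 0, 0.001, 0],
  [-1, -0.007, 0, 0.002, 0],
  [-1, -0.007, 0, 0.002, 0],
  [-1, -0.007, 0, 0.003, 0],
  [-1, -0.0065, 0, 0.003, 0],
  [-1, -0.006, 0, 0.003, 0],
  [-1, -0.006, 0, 0.004, 0],
  [-1, -0.006, 0, 0.004, 0],
  [-1, -0.0055, 0, 0.005, 0],
])

```text
clock: 13.9
eef_pos: [558.7, 19.3, 115.2]
eef_rot: [3.141, 0.0, 1.621]
wrist_force: [-0.5, 0.3, 2.2]
finger_gap: 0.9
finger_force: 1.0
```

```bash
python3 -c "
from h import *
st()"
```

```text
13.9 fix [  0.4   1.2 115.2] rot [3.141 0.    1.621] F [-0.5  0.3  2.2] gap 0.9313039393840242
```

>>> arm_command([
  [-1, -0.005, 0, 0.005, 0],
  [-1, -0.005, 0, 0.0055, 0],
  [-1, -0.005, 0, 0.0055, 0],
  [-1, -0.004, 0, 0.006, 0],
  [-1, -0.004, 0, 0.006, 0],
  [-1, -0.003, 0, 0.0065, 0],
  [-1, -0.003, 0, 0.0065, 0],
  [-1, -0.002, 0, 0.007, 0],
  [-1, -0.002, 0, 0.007, 0],
  [-1, -0.001, 0, 0.004, 0],
  [-1, -0.001, 0, 0.003, 0],
])

```text
clock: 15.28
eef_pos: [560.4, -15.2, 53.2]
eef_rot: [-3.141, -0.0, 1.621]
wrist_force: [-0.5, 0.8, 0.7]
finger_gap: 0.8
finger_force: 0.6
```

```bash
python3 -c "
from h import *
st()"
```

```text
15.275 fix [  0.3 -33.3  53.2] rot [-3.141 -0.     1.621] F [-0.5  0.8  0.7] gap 0.8059695376699934
```

>>> arm_command([
  [-1, 0, 0, 0.003, 0],
  [-1, 0, 0, 0.003, 0],
  [-1, 0, 0, 0.003, 0],
  [-1, 0, 0, 0.002, 0],
  [-1, 0, 0, 0.001, 0],
  [-1, 0, 0, 0, 0],
])

```text
clock: 16.02
eef_pos: [560.3, -15.2, 41.4]
eef_rot: [-3.141, -0.0, 1.621]
wrist_force: [-0.1, 0.1, 0.2]
finger_gap: 0.6
finger_force: 0.0
```

>>> arm_command([
  [-1, 0, 0, 0.001, 0],
  [-1, 0, 0, 0, 0],
])

```text
clock: 16.27
eef_pos: [560.3, -15.2, 40.4]
eef_rot: [-3.141, -0.0, 1.621]
wrist_force: [0.5, 0.1, 0.1]
finger_gap: 0.7
finger_force: 0.0
```

>>> arm_command([
  [-1, 0, 0, 0.001, 0],
  [-1, 0, 0, 0, 0],
])

```text
clock: 16.52
eef_pos: [560.4, -15.2, 39.4]
eef_rot: [-3.142, -0.0, 1.621]
wrist_force: [-0.5, -0.2, -0.0]
finger_gap: 0.3
finger_force: 0.0
```

>>> arm_command([
  [-1, 0, 0, 0.001, 0],
  [-1, 0, 0, 0, 0],
])

```text
clock: 16.77
eef_pos: [560.5, -15.2, 39.2]
eef_rot: [3.141, 0.0, 1.621]
wrist_force: [-4.7, -0.4, 10.4]
finger_gap: 0.3
finger_force: 5.1
```

>>> arm_command([
  [-1, 0, 0, 0.0005, 0],
  [-1, 0, 0, 0, 0],
])

```text
clock: 17.02
eef_pos: [560.5, -15.2, 39.1]
eef_rot: [3.141, 0.0, 1.621]
wrist_force: [-7.2, 0.3, 14.5]
finger_gap: 0.2
finger_force: 7.8
```

```bash
python3 - <<'E'
from h import *
st()
c=cam("scene"); cv2.imwrite("pics/s4.png",cv2.resize(c["img"][150:310,180:380],None,fx=4,fy=3.7,interpolation=cv2.INTER_CUBIC))
E
```

```text
17.025 fix [  0.4 -33.4  39.1] rot [3.141 0.    1.621] F [-7.2  0.3 14.5] gap 0.2045753887481306
```

View pics/s4.png

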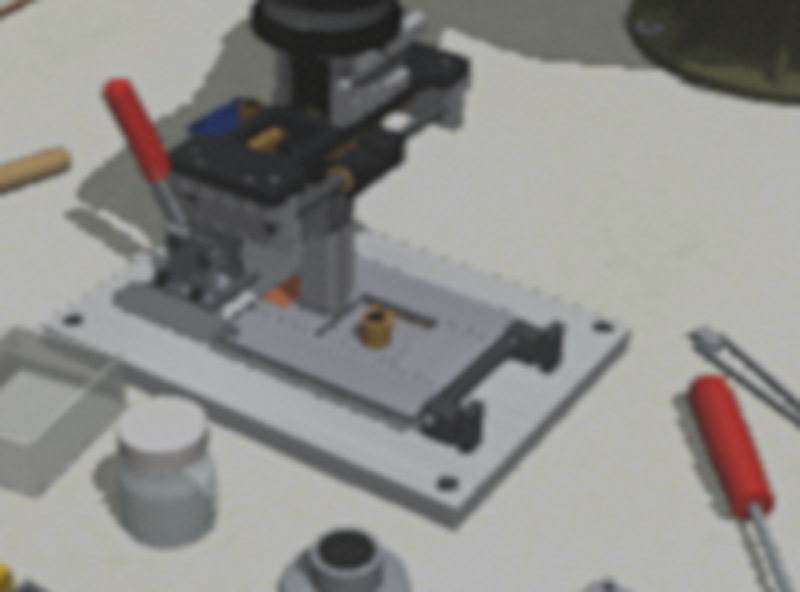

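The frame is flat, with the stub through the window at crop (376,328) and the bar at z 39.1. I lift, go round to the -y side of the handle and lower to z≈127.

>>> arm_command([
  [-1, 0, 0, -0.02, 0],
  [-1, 0, 0, -0.05, 0],
  [-1, 0, 0, -0.05, 0],
  [-1, 0, 0, -0.055, 0],
  [-1, -0.03, 0, 0, 0],
  [-1, -0.05, 0, 0, 0],
  [-1, -0.05, 0, 0, 0],
  [-1, -0.05, 0, 0, 0],
  [-1, -0.007, 0, 0.02, 0],
  [-1, 0, 0, 0.04, 0],
  [-1, 0, 0, 0.028, 0],
  [-1, 0, 0, 0, 0],
])

```text
clock: 18.58
eef_pos: [568.8, -201.6, 123.1]
eef_rot: [-3.138, -0.002, 1.621]
wrist_force: [0.8, -0.1, 0.1]
finger_gap: 0.5
finger_force: 0.0
```

```bash
python3 - <<'E'
from h import *
st()
c=cam("scene"); cv2.imwrite("pics/s5.png",cv2.resize(c["img"][130:290,140:340],None,fx=4,fy=3.7,interpolation=cv2.INTER_CUBIC))
E
```

```text
18.575 fix [  -0.6 -219.9  123.1] rot [-3.138e+00 -2.000e-03  1.621e+00] F [ 0.8 -0.1  0.1] gap 0.530498630254532
```

View pics/s5.png

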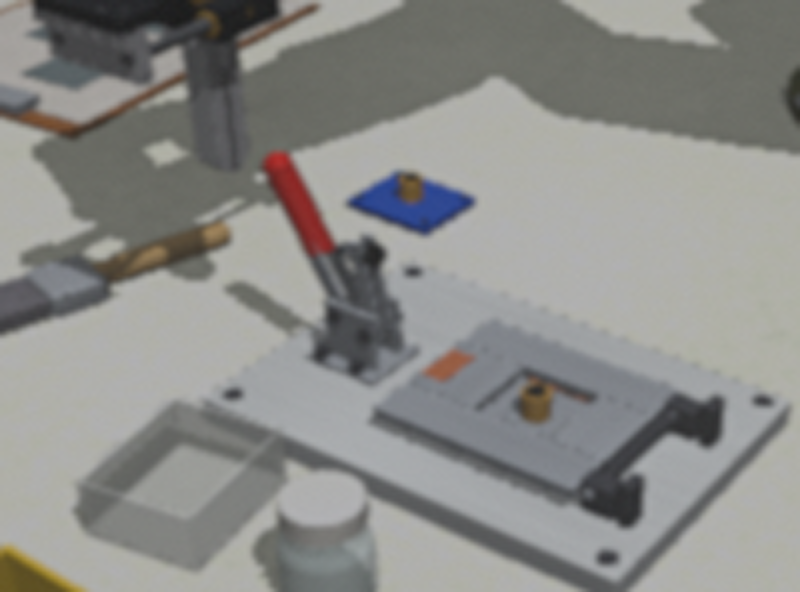

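The frame is still flat and the finger at crop (225,150) is on the outer side of the red handle at (280,160). I push toward +y.

>>> arm_command([
  [-1, 0.006, 0, 0, 0],
  [-1, 0.006, 0, 0, 0],
  [-1, 0.006, 0, 0, 0],
  [-1, 0.005, 0, 0, 0],
  [-1, 0.005, 0, 0, 0],
  [-1, 0.005, 0, 0, 0],
  [-1, 0.005, 0, 0, 0],
  [-1, 0.005, 0, 0, 0],
  [-1, 0.005, 0, 0, 0],
  [-1, 0.005, 0, 0, 0],
  [-1, 0.005, 0, 0, 0],
  [-1, 0.003, 0, 0, 0],
  [-1, 0.003, 0, 0, 0],
  [-1, 0.002, 0, 0, 0],
])

```text
clock: 20.38
eef_pos: [566.4, -135.9, 124.9]
eef_rot: [-3.141, -0.0, 1.621]
wrist_force: [0.6, -0.8, 0.9]
finger_gap: 0.2
finger_force: 0.4
```

>>> arm_command([
  [-1, 0.001, 0, 0, 0],
  [-1, 0.001, 0, 0, 0],
])

```text
clock: 20.62
eef_pos: [566.3, -134.1, 124.9]
eef_rot: [-3.142, -0.0, 1.621]
wrist_force: [0.7, -0.9, 0.7]
finger_gap: 0.5
finger_force: 0.4
```

>>> arm_command([
  [-1, 0.001, 0, 0, 0],
  [-1, 0.001, 0, 0, 0],
])

```text
clock: 20.88
eef_pos: [566.3, -132.1, 125.0]
eef_rot: [-3.142, 0.0, 1.621]
wrist_force: [-0.2, -1.7, 0.4]
finger_gap: 0.6
finger_force: 0.4
```

>>> arm_command([
  [-1, 0.001, 0, 0, 0],
  [-1, 0.001, 0, 0, 0],
])

```text
clock: 21.12
eef_pos: [566.2, -130.6, 125.0]
eef_rot: [3.141, 0.001, 1.621]
wrist_force: [1.0, -8.6, 0.6]
finger_gap: 0.6
finger_force: 4.1
```

>>> arm_command([
  [-1, 0.001, 0, 0, 0],
  [-1, 0, 0, 0, 0],
])

```text
clock: 21.38
eef_pos: [566.2, -130.5, 125.1]
eef_rot: [3.141, 0.002, 1.62]
wrist_force: [1.2, -10.8, -0.4]
finger_gap: 0.6
finger_force: 5.4
```

>>> arm_command([
  [-1, 0.001, 0, 0, 0],
  [-1, 0, 0, 0, 0],
])

```text
clock: 21.62
eef_pos: [566.2, -130.3, 125.1]
eef_rot: [3.141, 0.004, 1.62]
wrist_force: [2.4, -16.8, -1.1]
finger_gap: 0.2
finger_force: 8.0
```

The handle is against its stop: force is 17 N with no further motion. I retreat and verify.

>>> arm_command([
  [-1, -0.005, 0, 0, 0],
  [-1, -0.02, 0, 0, 0],
  [-1, -0.04, 0, 0, 0],
  [-1, -0.04, 0, -0.02, 0],
  [-1, 0, 0, -0.03, 0],
  [-1, 0, 0, 0, 0],
  [-1, 0, 0, 0, 0],
])

```text
clock: 22.5
eef_pos: [571.0, -233.0, 173.9]
eef_rot: [-3.141, -0.001, 1.621]
wrist_force: [-0.3, -0.5, -0.2]
finger_gap: 0.3
finger_force: 0.0
```

```bash
python3 - <<'E'
from h import *
st()
c=cam("scene"); cv2.imwrite("pics/s6.png",cv2.resize(c["img"][130:290,140:340],None,fx=4,fy=3.7,interpolation=cv2.INTER_CUBIC))
c=cam("top"); P=cloud(c); hsv=cv2.cvtColor(c["img"],cv2.COLOR_BGR2HSV)
m=((hsv[...,0]<6)|(hsv[...,0]>174))&(hsv[...,1]>150); m[:170]=0;m[250:]=0;m[:,:325]=0;m[:,400:]=0
v,u=np.nonzero(m); print(len(u),"ball",fx(ray(c,u.mean(),v.mean(),155)),"zmax",P[m][:,2].min())
E
```

```text
22.5 fix [-1.000e-01 -2.514e+02  1.739e+02] rot [-3.141e+00 -1.000e-03  1.621e+00] F [-0.3 -0.5 -0.2] gap 0.3039572413489317
123 ball [  -1.2 -125.1  155. ] zmax 103.57934939082111
```

View pics/s6.png

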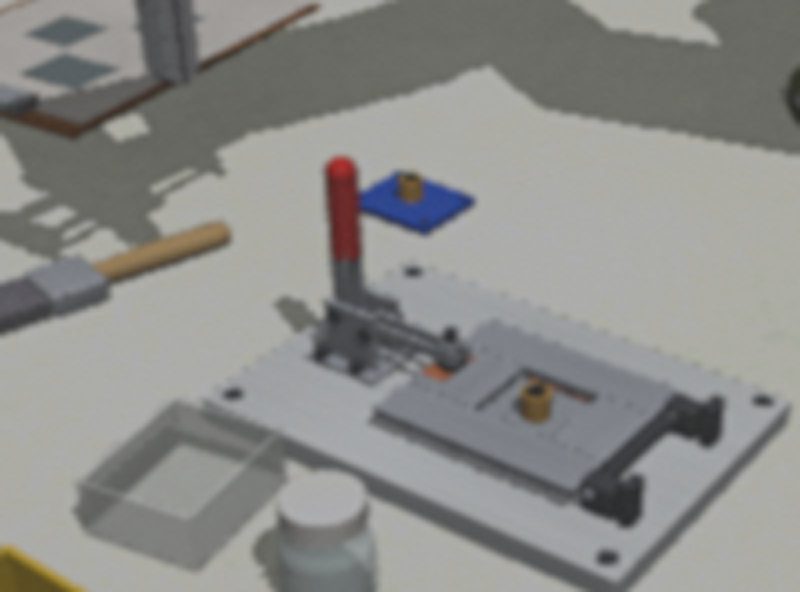

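The handle is upright at crop (342,210), the clamp arm is down on the frame at (450,350), the frame is flat and the bystanders are in place. The gripper is clear, so I hand in.

```bash
python3 -c "
from cell import ticket
print(ticket.sign_off())"
```

```text
the job is handed in; nothing more can be done
None
```

The fitting is home against the stop pins, the frame is flat over it and the red handle is upright; I handed the job in at about 22.5 s of the 67 s allowed, and no verdict came back.

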